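# Fetch the flow cell from behind the bottles and dock it

### The job

The flow cell lies behind the three bottles in the grey spill tray: first stand all three bottles in the empty steel tray, then fetch the flow cell and put it in the reader dock, nose with the brass contacts tucked in under the lip and then laid down flat on the pocket floor. After that put each bottle back on the spot where it stood, because the order of the row matters; keep the bottles upright and do not disturb the vial, the petri dish or the crucible.

Things in the scene. Friction and masses are not known exactly. Their poses are not given: they have to be found in the camera images.
- amber_bottle: Round amber glass reagent bottle with a narrow black screw cap and a paper label: body 54 mm diameter, 76 mm high, sloping shoulder, cap 31 mm diameter, 125 mm high overall (cap from 99 to 125 mm). Holds reagent, about 0.26 kg. Origin: centre of its underside, z up.
- wide_jar: Squat round white plastic jar with a broad white screw lid: body 60 mm diameter, lid 58 mm diameter from 76 to 100 mm height, 100 mm high overall, paper label, about 0.24 kg. Origin: centre of its underside, z up.
- square_bottle: White plastic bottle of square section, 48 x 48 mm, sides parallel to its x and y, 80 mm high to the shoulder, with a narrow white round cap 32 mm diameter from 91 to 115 mm; 115 mm high overall, about 0.22 kg. Origin: centre of its underside, z up.
- flow_cell: Flat black plate 90 (x) x 40 (y) x 6 mm behind the bottles, 0.09 kg, with brass contacts at its nose end (+x) and a white port block 26 (x) x 24 (y) mm from 6 to 36 mm height (two 4 mm metal ports on top). Grip the block across its 24 mm (y). Origin: underside, below the block's middle; plate reaches +53 (nose) to -37 mm (tail) in x.
- dock: Fixed white box 150 x 110 x 30 mm, pocket on top in an aluminium frame; origin: centre of underside, z up. Pocket x -49 to 49, y -24 to 24, floor at z 30. Lip at +x end covers x 36 to 49, 14 mm above floor, 8 thick. Rear stop and side walls 10 high; sides cut away x -34 to 15. Cell goes in nose first, tail raised about 15 deg, x along dock x; seated origin at x -8, z 30 (4 mm play).
- storage_tray: Grey plastic spill tray, fixed, 200 (x) x 320 (y) mm, rim 18 mm high, inner floor 4 mm above the bench. Origin: centre of its underside. At the start the bottles stand in a row along its y, 58 mm on the -x side of its centre and 70 mm apart; the flow cell lies close behind them (+x), nose towards +y.
- side_tray: Empty stainless steel tray, fixed, 280 (x) x 120 (y) mm, rim 18 mm high, walls 3 mm; inner floor 3 mm above the bench. Origin: centre of its underside. The side area, to the left or the right of the grey tray; the dock is on the other side.
- vial: Small amber vial with a white cap, 28 mm diameter, 52 mm high, in the grey tray beside the flow cell: not part of the job. Origin: centre of its underside.
- small_dish: Covered petri dish, 60 mm diameter, 15 mm high, in the grey tray beside the flow cell: not part of the job. Origin: centre of its underside.
- crucible: Small white porcelain crucible with its lid on, 44 mm diameter, 38 mm high, on the bench between the robot and the grey tray: not part of the job. Origin: centre of its underside.

How it is judged (in metres and radians):
On the way, in this order (a step that is already met when the one before it is completed fails the run):
1. all three bottles stand upright in the steel tray, released, and the flow cell still lies where it was (x of amber_bottle in the frame of side_tray between -0.13 and 0.13 m and y of amber_bottle in the frame of side_tray between -0.052 and 0.052 m and z of each of amber_bottle, wide_jar, square_bottle in the frame of side_tray below 0.008 m and angle between each of amber_bottle, wide_jar, square_bottle's own z axis and vertical below 0.1 rad and linear speed of each of amber_bottle, wide_jar, square_bottle below 0.03 m/s and contact force between each of amber_bottle, wide_jar, square_bottle and the fingers below 0.1 N and x of wide_jar in the frame of side_tray between -0.13 and 0.13 m and y of wide_jar in the frame of side_tray between -0.052 and 0.052 m and x of square_bottle in the frame of side_tray between -0.13 and 0.13 m and y of square_bottle in the frame of side_tray between -0.052 and 0.052 m and distance of flow_cell from where it was at the start of the episode below 0.03 m), for 0.2 s.
2. the flow cell lies flat in the dock's pocket, nose under the lip, released, while the bottles still stand in the steel tray (x of flow_cell in the frame of dock between -0.0135 and -0.0025 m and y of flow_cell in the frame of dock between -0.007 and 0.007 m and z of flow_cell in the frame of dock below 0.033 m and angle between flow_cell's own z axis and vertical below 0.06 rad and angle between the x axis of flow_cell and the x axis of dock, either way round below 0.2 rad and linear speed of each of flow_cell, amber_bottle, wide_jar, square_bottle below 0.03 m/s and contact force between each of flow_cell, amber_bottle, wide_jar, square_bottle and the fingers below 0.1 N and x of amber_bottle in the frame of side_tray between -0.13 and 0.13 m and y of amber_bottle in the frame of side_tray between -0.052 and 0.052 m and z of each of amber_bottle, wide_jar, square_bottle in the frame of side_tray below 0.008 m and angle between each of amber_bottle, wide_jar, square_bottle's own z axis and vertical below 0.1 rad and x of wide_jar in the frame of side_tray between -0.13 and 0.13 m and y of wide_jar in the frame of side_tray between -0.052 and 0.052 m and x of square_bottle in the frame of side_tray between -0.13 and 0.13 m and y of square_bottle in the frame of side_tray between -0.052 and 0.052 m), for 0.2 s.
At the end, for the whole second after the job is handed in: The flow cell lies flat on the dock's pocket floor (within 3 mm, tilt under 0.06 rad), nose under the lip, origin at dock x -13.5 to -2.5 mm, |y| under 7 mm; each bottle stands upright (within 0.1 rad) within 15 mm of its starting spot; all released and at rest (x of flow_cell in the frame of dock between -0.0135 and -0.0025 m and y of flow_cell in the frame of dock between -0.007 and 0.007 m and z of flow_cell in the frame of dock below 0.033 m and angle between flow_cell's own z axis and vertical below 0.06 rad and angle between the x axis of flow_cell and the x axis of dock, either way round below 0.2 rad and linear speed of each of flow_cell, amber_bottle, wide_jar, square_bottle below 0.03 m/s and contact force between each of flow_cell, amber_bottle, wide_jar, square_bottle and the fingers below 0.1 N and distance of each of amber_bottle, wide_jar, square_bottle from where it was at the start of the episode below 0.015 m and angle between each of amber_bottle, wide_jar, square_bottle's own z axis and vertical below 0.1 rad); the robot touches nothing.
It fails at once if a bottle is tipped over (more than 0.5 rad) (angle between any of amber_bottle, wide_jar, square_bottle's own z axis and vertical above 0.5 rad).
It fails at once if the vial is disturbed (moved more than 20 mm) (distance of vial from where it was at the start of the episode above 0.02 m).
It fails at once if the small dish is disturbed (moved more than 20 mm) (distance of small_dish from where it was at the start of the episode above 0.02 m).
It fails at once if the crucible is disturbed (moved more than 20 mm) (distance of crucible from where it was at the start of the episode above 0.02 m).
It also fails if it takes over 144 s, if anything falls off the work surface, if the arm or the gripper's body presses on something with over 40 N, if the wrist force passes 120 N, or if a joint passes its speed limit or range.

### The arm

A 6-joint arm with a two-finger parallel gripper is mounted at the origin on the work surface. World frame = base frame: x ahead of the robot, y to its left, z up, the work surface at z = 0. Lengths are in m, angles in degrees, forces in N, time in s.
With the tool pointing down it reaches from about 0.4 to 0.825 m from the base axis. Payload 7 kg.
Tool frame: the origin (TCP) lies between the finger pads; the fingertips stand 25 mm ahead of it and the grasp point (between the pads) lies 6 mm ahead of it; z points along the fingers, y is the line along which they close (so a half turn about z gives the same grasp; the last joint's range is limited). The gripper opens to 88 mm and grips with 3 to 60 N. Pads are 19 mm wide; open, the fingers measure 130 mm over their backs; the gripper's body (78 mm by 193 mm) begins 47 mm behind the grasp point.
Start: joints at [-60.269, 20.546, 0.682, 0, -70.136, -16.507], TCP at [0.154, -0.657, 0.252] pointing down, gripper open.
Joint ranges: [-176.03, 176.03], [-82.01, 121.73], [-58.28, 71.71], [-173.87, 95.51], [-174.79, -0.11], [-173.66, 173.66]. Speed limits (degrees/s): [136.94, 136.94, 172.46, 180, 180, 180].

### API

Orientations are given as [roll, pitch, yaw] about the fixed x, y, z axes, in that order (R = Rz(yaw) Ry(pitch) Rx(roll)).
In Python, from plant import ctrl, viewer, readout gives the robot as it stands (ctrl), with the cameras (viewer) and the readings (readout).
- The arm moves only by the tool drive_effector, called after "Emit:" as name(argument=value, ...) on one line, values as JSON. Schema: {"type":"object","properties":{"deltas":{"type":"array","items":{"type":"array","items":{"type":"number"},"minItems":5,"maxItems":5},"minItems":1,"maxItems":8},"only":{"type":"string"},"quiet":{"type":"boolean"},"lines":{"type":"string"}},"required":["deltas"],"additionalProperties":false}. deltas is a list of rows, 1 to 8 of them, each of 5 numbers: dx, dy, dz in units of 5 mm, then a turn about the tool's z in units of 2 degrees, then the finger opening in m; each row is the pose to reach, as a shift and turn from the pose commanded when the call began, along the tool's axes at that moment; what a row does not reach only later rows make up. A row lasts 1/8 s, in which the tool goes at most 0.0625 m and 10.7 degrees, less where a joint would pass 70% of its speed; a pose out of reach is approached as far as the arm can. The fingers move at their own pace and stop on an object; the grip force is fixed at half the most. Time passes only in rows, so rows that do not move let the fingers close. The tool returns the time, the measured TCP pose, the force, the opening and the grip force at its end. only (a regular expression) keeps the lines of the reply that match it, lines (a string "A,B") keeps lines A to B, and quiet returns only ok. Input that does not fit is refused with a message, and nothing moves.
- readout.get_obs(): the state, without advancing time (a new reading comes with each control period).
- viewer.snapshot(name): name is "side" or "top" or "wrist"; returns a dict with "frame" (480x640x3 uint8, red, green, blue), "z_map" (480x640 float32, m along the optical axis (not along the pixel's ray), 0 where there is no reading), "fovy" (degrees; the focal length in pixels is half the picture's height over the tangent of half this angle, whatever the lens; pixels are square), "cx", "cy" (the principal point, pixels), "k1" (the pictures are not rectified: a ray, as slopes to the right and down, at radius r is drawn at 1 + k1 r^2 times it, then the intrinsics apply), "R" (3x3) and "t" (3): a world point X has camera coordinates R X + t; the wrist camera has in their place "T_tool_cam" (4x4, takes a point from camera to tool coordinates, whose origin is the TCP and whose axes are the flange's). Camera axes: x right, y down, z forward; pixel columns grow to the right and rows downward; lengths in m; the calibration is good to about 2 mm. A picture is of the moment at which its call begins: read the wrist's pose just before it.
- ctrl.close_job(): hands the job in; it is judged then, once.
The state is a dict: "clock": time; "joint_pos": joint angles; "qvel": joint speeds; "tau": joint torques, N m; "tool_pos": TCP position; "orientation": TCP orientation; "force": force on the tool from outside, world axes, zero at the start; "moment": the same for the moment, N m; "opening": finger opening in m; "gripper_force": force on a finger pad.
Only numpy, scipy, OpenCV 4.12 (cv2) and the standard library are available. Lean on these libraries where they do the work, as an engineer would, in place of code of your own. Each camera call takes 0.05 s, during which the arm holds its last target. There are 200 camera calls.

## Working session

There is one attempt and no reset: what is moved stays moved. The work goes in short steps, Python scripts to look and compute and a tool call to move; the robot and the scene stay as the last step left them, time stands still between calls to the robot, and variables do not carry over. Pictures are saved under pics/ and viewed, at most 14 in all, crops included, and the job is handed in when it is done.

```bash
ls; mkdir -p pics
```

Run:
```python
from plant import ctrl, viewer, readout
import cv2
o=readout.get_obs()
print({k:o[k] for k in('clock','tool_pos','orientation','opening','force')})
for n in('top','side'):
    s=viewer.snapshot(n); cv2.imwrite(f'pics/{n}0.png',s['frame'][:,:,::-1]); print(n,s['fovy'],s['cx'],s['cy'],s['k1'],s['R'],s['t'], s['z_map'].min(),s['z_map'].max())
```

```text
pics
plant.py
{'clock': 0.0, 'tool_pos': array([ 0.15426192, -0.65666557,  0.25064331]), 'orientation': array([ 1.79905635e+02, -9.41446850e-03, -1.66785196e+02]), 'opening': 0.08728101183409807, 'force': array([ 0.44163847,  0.3297034 , -0.26402768])}
top 45.47726062414093 317.8573497830863 244.18177573254098 -0.1361026423084992 [[-0.01481327 -0.99977107  0.01543945]
 [-0.98624687  0.0120673  -0.16483779]
 [ 0.16461374 -0.01766889 -0.98619984]] [-0.00592328  0.55413476  1.13272357] 0.0 2.1902266
side 43.77905074349882 329.4094674556011 244.49845900124166 -0.19885473611770593 [[-0.81187244 -0.58358246  0.01716563]
 [-0.43429371  0.5840116  -0.68579839]
 [ 0.39019498 -0.56423573 -0.72758911]] [0.46893649 0.27491412 0.89926719] 0.0 3.6019223
```

View pics/top0.png

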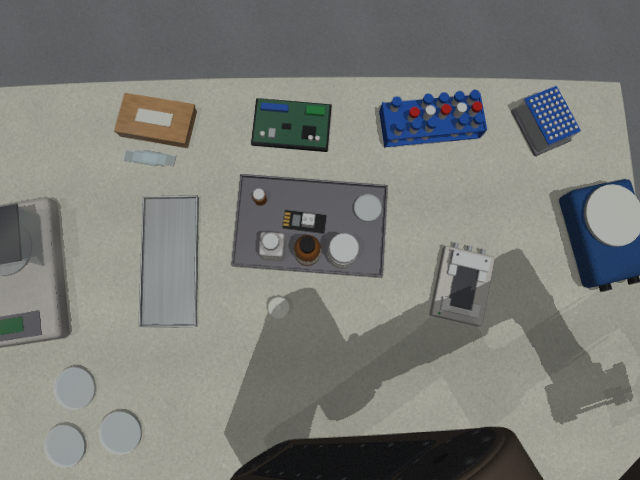

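View pics/side0.png

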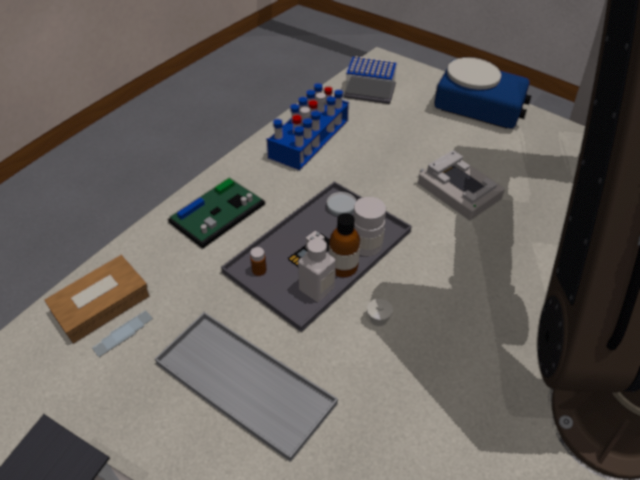

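Top view: caps of square bottle ≈(270,241), amber ≈(308,243), jar ≈(344,245), flow cell block ≈(309,221) with its nose to the left, vial (259,195), dish (368,207), crucible (278,307), steel tray (169,261), dock (463,285). I'll enlarge the dock and the row.

Create h.py:
```python
import numpy as np,cv2
from plant import ctrl, viewer, readout
from scipy.spatial.transform import Rotation as Ro
def pose(o):
    T=np.eye(4);T[:3,:3]=Ro.from_euler('xyz',o['orientation'],degrees=True).as_matrix();T[:3,3]=o['tool_pos'];return T
def snap(n):
    o=readout.get_obs();s=viewer.snapshot(n)
    if n=='wrist': s['Twc']=pose(o)@s['T_tool_cam']
    else:
        E=np.eye(4);E[:3,:3]=s['R'];E[:3,3]=s['t'];s['Twc']=np.linalg.inv(E)
    f=240/np.tan(np.radians(s['fovy']/2));s['K']=np.array([[f,0,s['cx']],[0,f,s['cy']],[0,0,1.]])
    s['D']=np.zeros(4);s['D'][0]=s['k1']
    return s
def ray(s,uv):
    p=cv2.undistortPoints(np.array(uv,float).reshape(-1,1,2),s['K'],s['D']).reshape(-1,2)
    d=np.c_[p,np.ones(len(p))]@s['Twc'][:3,:3].T
    return s['Twc'][:3,3],d
def at_z(s,uv,z):
    c,d=ray(s,uv);return c+d*((z-c[2])/d[:,2])[:,None]
def at_depth(s,uv):
    c,d=ray(s,uv);z=[s['z_map'][int(round(v)),int(round(u))] for u,v in np.reshape(uv,(-1,2))];return c+d*np.array(z)[:,None]
def tri(s1,uv1,s2,uv2):
    out=[]
    c1,D1=ray(s1,uv1);c2,D2=ray(s2,uv2)
    for a,b in zip(D1,D2):
        x=np.linalg.lstsq(np.c_[a,-b],c2-c1,rcond=None)[0]
        p,q=c1+a*x[0],c2+b*x[1];out.append([*(p+q)/2,np.linalg.norm(p-q)])
    return np.array(out)
def cloud(s):
    v,u=np.mgrid[0:480,0:640];uv=np.c_[u.ravel(),v.ravel()]
    return at_depth(s,uv).reshape(480,640,3)
def crop(s,x0,y0,x1,y1,k,name):
    cv2.imwrite('pics/'+name,cv2.resize(s['frame'][y0:y1,x0:x1,::-1],None,fx=k,fy=k,interpolation=cv2.INTER_CUBIC))
```

Run:
```python
from h import *
np.set_printoptions(precision=4,suppress=True)
t=snap('top');s=snap('side')
crop(t,228,170,398,320,4,'row.png')
a=cv2.imread('pics/row.png')
b=cv2.resize(t['frame'][235:335,420:500,::-1],None,fx=6,fy=6,interpolation=cv2.INTER_CUBIC);cv2.imwrite('pics/dock.png',b)
print(at_depth(t,[(270,241),(308,243),(344,245),(309,219),(259,195),(368,207),(278,307),(169,261),(463,288)]))
C=cloud(t)
# caps via clusters of height
for lo,hi,nm in((.108,.125,'sq'),(.12,.14,'amber'),(.092,.112,'jar')):
    pass
P=C[170:330,228:398].reshape(-1,3)
for nm,x0,x1,lo in(('sq',252,290,.105),('amber',292,325,.115),('jar',326,364,.09)):
    Q=C[225:268,x0:x1].reshape(-1,3);Q=Q[Q[:,2]>lo];print(nm,len(Q),(Q.min(0)+Q.max(0))/2,np.median(Q,0),np.ptp(Q,axis=0))
```

```text
[[ 0.5499  0.0804  0.115 ]
 [ 0.5429  0.0069  0.1274]
 [ 0.5423 -0.0636  0.1025]
 [ 0.6085  0.0041  0.0399]
 [ 0.6576  0.1073  0.0543]
 [ 0.6376 -0.1221  0.0197]
 [ 0.4266  0.0696  0.0381]
 [ 0.5286  0.3042  0.0035]
 [ 0.4604 -0.3162  0.0275]]
sq 232 [0.4629 0.0517 0.6573] [0.5479 0.0802 0.118 ] [0.2058 0.0886 1.1024]
amber 215 [0.4575 0.0098 0.6618] [0.5394 0.009  0.1278] [0.1951 0.029  1.0935]
jar 686 [ 0.4623 -0.041   0.6494] [ 0.536  -0.0615  0.1031] [0.2046 0.0967 1.1183]
```

View pics/row.png

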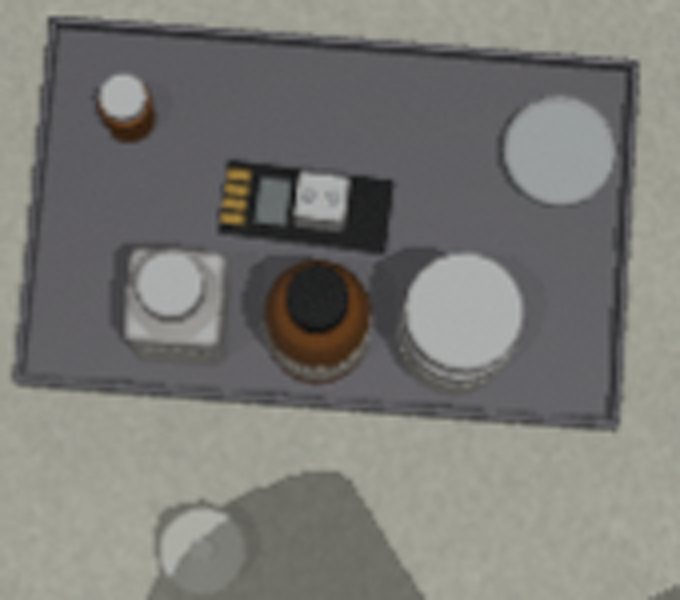

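View pics/dock.png

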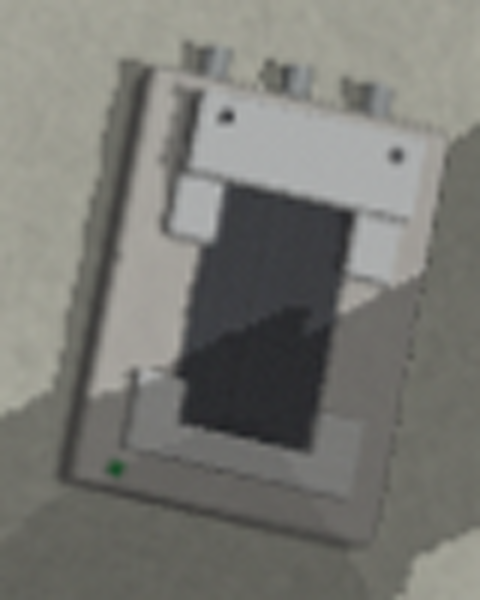

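The row crop shows the tray rim corners at (50,18),(637,63),(616,430),(15,382), and the flow cell with its nose to the left (+y). In the dock crop the lip is at the top (world +x), leaning right, with the pocket below it.

Run:
```python
from h import *
np.set_printoptions(precision=4,suppress=True)
t=snap('top');s=snap('side')
R=lambda L:np.array(L)/4+[227.6,169.6]
D=lambda L:np.array(L)/6+[419.6,234.6]
def quad(nm,P):  # TL,TR,BR,BL ; 
    print(nm,P[:,:2].tolist(),'c',P.mean(0)); e=((P[0]-P[3])+(P[1]-P[2]))/2;f=((P[0]-P[1])+(P[3]-P[2]))/2
    print('  len x',np.linalg.norm(e),'len y',np.linalg.norm(f),'yaw by x',np.degrees(np.arctan2(e[1],e[0])),'by y',np.degrees(np.arctan2(-f[0],f[1])))
quad('tray',at_z(t,R([(50,18),(637,63),(616,430),(15,382)]),.018))
quad('steel',at_z(t,[(143,197),(198,195.5),(197,326),(140,326)],.018))
quad('cell',at_z(t,R([(228,160),(392,181),(385,250),(219,233)]),.010))
quad('dock',at_z(t,D([(150,68),(447,133),(375,545),(72,480)]),.030))
quad('lip',at_z(t,D([(200,90),(422,130),(408,218),(188,175)]),.052))
caps=R([(170,284),(318,297),(465,309)])
for c,z in zip(caps,(.119,.129,.104)): print(at_z(t,[c],z))
print('tri',tri(t,caps,s,[(317,245),(346,222),(370,207)]))
print('block',at_z(t,R([(323,196)]),.040))
# side view check caps
for z,uv in zip((.119,.129,.104),[(317,245),(346,222),(370,207)]): print('side',at_z(s,[uv],z))
print('vial,dish,cru',at_z(t,R([(123,96)]),.056),at_z(t,R([(558,150)]),.019),at_z(t,R([(202,546)]),.038))
```

```text
tray [[0.7140183823010104, 0.15157407885723376], [0.685483064500755, -0.16462427268540328], [0.4871002246127134, -0.14650314789108038], [0.5164292184107937, 0.16816894567482193]] c [0.6008 0.0022 0.018 ]
  len x 0.198745457715244 len y 0.3167592923136573 yaw by x -5.010472421259821 by y -5.240585112232548
steel [[0.6665033078152728, 0.3618483976431559], [0.6677721044847258, 0.24180925423307112], [0.39001689114075755, 0.23885589276932687], [0.3904890452870414, 0.3590298030414938]] c [0.5287 0.3004 0.018 ]
  len x 0.2768997778459707 len y 0.12010718733558585 yaw by x 0.5971740250318599 by y 0.19001501508808707
cell [[0.6360534327758895, 0.05612446504802971], [0.6235038791337024, -0.03159567518650605], [0.5859537053438253, -0.02722079625339671], [0.5962377410515369, 0.06110265075601817]] c [0.6104 0.0146 0.01  ]
  len x 0.03896458958126737 len y 0.08875910856402044 yaw by x -6.893260212704789 by y -7.390244013923977
dock [[0.5496704361659331, -0.28074825945043047], [0.5250999359838867, -0.38650519754577956], [0.3814522100547177, -0.35226902758988643], [0.4062938738741073, -0.24656636921
[... 160 characters left out ...]
5064443, -0.29251745026889336], [0.5231948622538485, -0.37028889428964606], [0.4926502012024263, -0.36340803384587195], [0.5087692911988547, -0.2867623581949121]] c [ 0.5157 -0.3282  0.052 ]
  len x 0.030660671908596643 len y 0.07876425334150701 yaw by x -11.891630435537488 by y -11.406502343909557
[[0.55  0.08  0.119]]
[[0.541  0.0086 0.129 ]]
[[ 0.5384 -0.0632  0.104 ]]
tri [[ 0.549   0.0796  0.1201  0.0016]
 [ 0.5411  0.0081  0.1215  0.0026]
 [ 0.5372 -0.0635  0.1049  0.0022]]
block [[0.6093 0.0055 0.04  ]]
side [[0.5488 0.0785 0.119 ]]
side [[0.5357 0.0142 0.129 ]]
side [[ 0.5366 -0.0647  0.104 ]]
vial,dish,cru [[0.6602 0.1086 0.056 ]] [[ 0.6375 -0.1203  0.019 ]] [[0.4284 0.0694 0.038 ]]
```

Careful with the scale: shifts go in units of 5 mm and turns go in units of 2 degrees. That gives: 0.389 m is 77.8, -0.344 m is -68.8, -76.8 degrees is -38.4.

Emit:
drive_effector(deltas=[[-8,9,0,-5,0.088],[-16,18,0,-10,0.088],[-24,27,0,-15,0.088],[-34,38,0,-20,0.088],[-42,48,-4,-25,0.088],[-50,57,-6,-30,0.088],[-60,67,-8,-35,0.088],[-68.8,77.8,-10,-38.4,0.088]])

```text
clock: 1.3
tool_pos: [0.3869, -0.2252, 0.2979]
orientation: [-179.9, -0.0, -89.7]
force: [1.3, -0.4, 0.4]
opening: 0.0872
gripper_force: 0.0
```

Run:
```python
from h import *
s=snap('wrist');print(s['T_tool_cam'].round(4),s['fovy'],s['cx'],s['cy'])
```

```text
[[-4.000e-04 -9.688e-01 -2.480e-01  6.530e-02]
 [ 1.000e+00 -4.000e-04 -1.000e-04 -5.000e-04]
 [ 0.000e+00 -2.480e-01  9.688e-01 -1.331e-01]
 [ 0.000e+00  0.000e+00  0.000e+00  1.000e+00]] 69.9299336648554 311.8052364818895 241.58732704185215
```

Converted, -0.19 m is -38, -0.13 m is -26.

Emit:
drive_effector(deltas=[[-10,-7,-2,0,0.088],[-20,-14,-4,0,0.088],[-30,-20,-6,0,0.088],[-38,-26,-6,0,0.088],[-38,-26,-6,0,0.088],[-38,-26,-6,0,0.088]])

```text
clock: 2.1
tool_pos: [0.5159, -0.037, 0.3268]
orientation: [180.0, -0.0, -89.9]
force: [-0.6, -0.4, 0.0]
opening: 0.0878
gripper_force: 0.0
```

Run:
```python
from h import *
s=snap('wrist');cv2.imwrite('pics/w1.png',s['frame'][:,:,::-1])
np.savez('w1.npz',Twc=s['Twc'],K=s['K'],D=s['D'],z_map=s['z_map'])
```

```text
(no output)
```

View pics/w1.png

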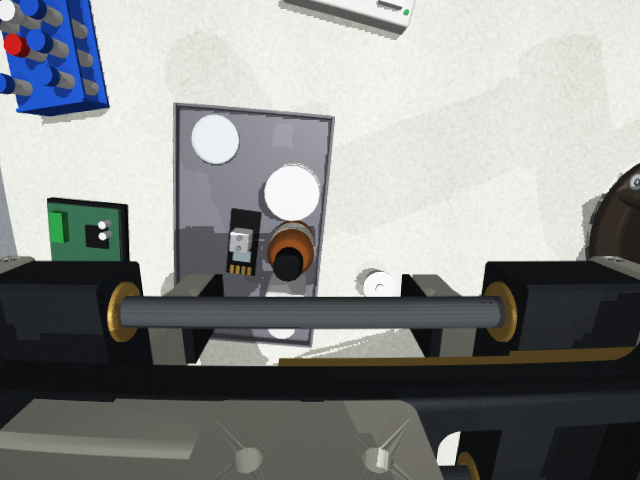

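Wrist view: jar lid centre (292,193), amber cap (288,264), cell block top (240,241), plate corners about (231,209),(261,212),(254,277),(226,273). The fingers hide the square bottle.

Run:
```python
from h import *
np.set_printoptions(precision=4,suppress=True)
w=dict(np.load('w1.npz'));t=snap('top')
R=lambda L:np.array(L)/4+[227.6,169.6]
uv=[(292,193),(288,264),(240.5,240)]
print(at_depth(w,uv)); print(at_z(w,uv[:1],.104),at_z(w,uv[1:2],.129),at_z(w,uv[2:],.040))
print(tri(w,uv,t,R([(465,309),(318,297),(323,196)])))
print('cell corners',at_z(w,[(231,209),(261,212),(254,277),(226,273)],.010))
C=cloud(w);Z=C[...,2]
for nm,z,x in(('jar',.104,(.48,.6)),('amb',.129,(.5,.58))):
    m=(abs(Z-z)<.006)&(C[...,0]>x[0])&(C[...,0]<x[1])&(C[...,1]<.05)&(C[...,1]>-.12);Q=C[m];print(nm,len(Q),(np.percentile(Q,1,axis=0)+np.percentile(Q,99,axis=0))/2,np.ptp(Q,axis=0),np.median(Q[:,2]))
```

```text
[[ 0.5367 -0.0631  0.1045]
 [ 0.5403  0.0057  0.1293]
 [ 0.6063  0.0031  0.0402]]
[[ 0.5368 -0.0631  0.104 ]] [[0.5404 0.0058 0.129 ]] [[0.6064 0.0031 0.04  ]]
[[ 0.5371 -0.0632  0.1085  0.0014]
 [ 0.5416  0.0084  0.1218  0.0014]
 [ 0.6098  0.0055  0.0309  0.0029]]
cell corners [[ 0.6233 -0.0317  0.01  ]
 [ 0.5836 -0.0276  0.01  ]
 [ 0.5967  0.0638  0.01  ]
 [ 0.6355  0.058   0.01  ]]
jar 2475 [ 0.5377 -0.0462  0.1026] [0.0575 0.1004 0.0117] 0.10393377986371188
amb 701 [0.5414 0.0087 0.1274] [0.0296 0.0305 0.0082] 0.12894740047498054
```

Converted, -0.1155 m is -23.1, -0.033 m is -6.6.

Emit:
drive_effector(deltas=[[-11,-3,6,0,0.088],[-23.1,-6.6,12,0,0.088],[-23.1,-6.6,20,0,0.088],[-23.1,-6.6,26,0,0.088],[-23.1,-6.6,26,0,0.088],[-23.1,-6.6,26,0,0.088]])

```text
clock: 2.95
tool_pos: [0.5498, 0.0779, 0.1988]
orientation: [-179.9, 0.0, -90.0]
force: [0.0, 0.5, 0.5]
opening: 0.0874
gripper_force: 0.0
```

Run:
```python
from h import *
s=snap('wrist');cv2.imwrite('pics/w2.png',s['frame'][:,:,::-1])
o=readout.get_obs();print(o['tool_pos'],o['orientation'])
np.savez('w2.npz',Twc=s['Twc'],K=s['K'],D=s['D'],z_map=s['z_map'])
t=snap('top');crop(t,130,180,330,330,4,'t2.png')
```

```text
[0.55001111 0.07814629 0.19907158] [-1.79841217e+02  4.97670896e-02 -9.00165942e+01]
```

View pics/w2.png

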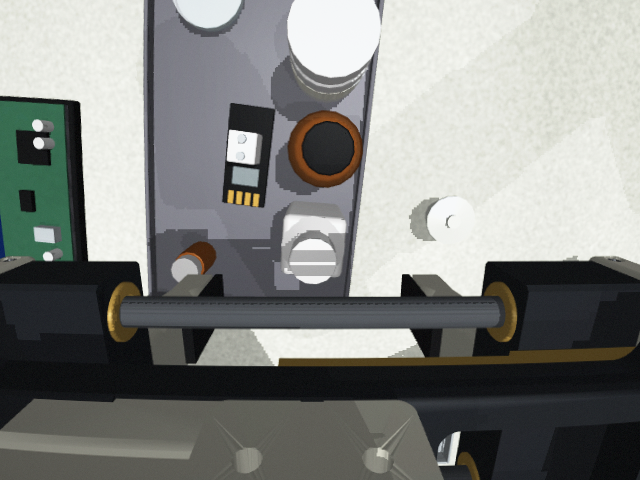

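Wrist view: square cap ≈(314,261), amber cap (329,148), block top (244,147); plate corners (232,103),(275,108),(263,208),(222,204).

Run:
```python
from h import *
np.set_printoptions(precision=4,suppress=True)
w=dict(np.load('w2.npz'))
print(at_z(w,[(314,261)],.119),at_depth(w,[(314,245)]),at_z(w,[(329,148)],.129),at_z(w,[(244,147)],.040))
P=at_z(w,[(232,103),(275,108),(263,208),(222,204)],.010);print(P)
e=(P[2]+P[3]-P[0]-P[1])/2;print(np.degrees(np.arctan2(e[1],e[0])),np.linalg.norm(e))
w1=dict(np.load('w1.npz'));print(tri(w,[(329,148),(244,147)],w1,[(288,264),(240.5,240)]))
```

```bash
# descend to square bottle and grip
```

```text
[[0.5491 0.0802 0.119 ]] [[0.5491 0.0692 0.1198]] [[0.5406 0.0093 0.129 ]] [[0.6066 0.0068 0.04  ]]
[[ 0.6215 -0.032   0.01  ]
 [ 0.5834 -0.0274  0.01  ]
 [ 0.5969  0.0623  0.01  ]
 [ 0.6357  0.0583  0.01  ]]
81.24088443272016 0.09107813639329905
[[0.5406 0.009  0.1199 0.0009]
 [0.6092 0.0065 0.0265 0.    ]]
```

Emit:
drive_effector(deltas=[[0,0,6,0,0.06],[0,0,12,0,0.06],[0,0,16,0,0.06],[0,0,16.8,0,0.06],[0,0,16.8,0,0.06]])

```text
clock: 3.68
tool_pos: [0.5498, 0.0786, 0.1142]
orientation: [-179.9, 0.0, -90.0]
force: [-0.2, 0.4, -0.6]
opening: 0.06
gripper_force: 0.0
```

Emit:
drive_effector(deltas=[[0,0,0,0,0.025],[0,0,0,0,0.025],[0,0,0,0,0.025],[0,0,0,0,0.025]])

```text
clock: 4.18
tool_pos: [0.5495, 0.0786, 0.1141]
orientation: [-179.9, 0.0, -90.0]
force: [-0.9, 0.6, 7.7]
opening: 0.0316
gripper_force: 25.2
```

Emit:
drive_effector(deltas=[[0,0,-2,0,0.025],[0,0,-7,0,0.025],[0,0,-12,0,0.025],[0,0,-12,0,0.025]])

```text
clock: 4.68
tool_pos: [0.5501, 0.0789, 0.1751]
orientation: [-179.8, 0.1, -90.0]
force: [0.4, 0.3, -2.8]
opening: 0.0314
gripper_force: 29.6
```

View pics/t2.png

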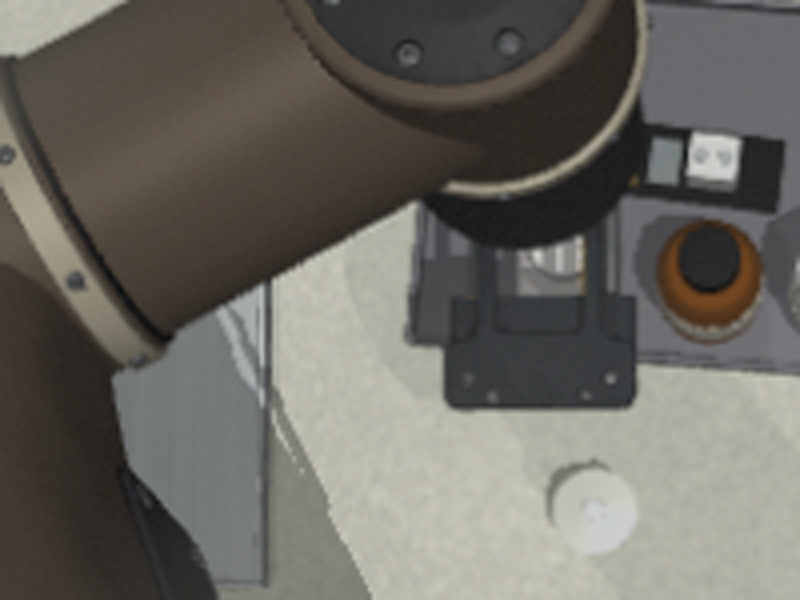

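The picture shows the arm over the square bottle, with amber and cell untouched. The square bottle is held, so I'm carrying it to the steel tray.

Emit:
drive_effector(deltas=[[-6,-2,0,0,0.025],[-15,-5,0,0,0.025],[-24,-8,0,0,0.025],[-33,-11,0,0,0.025],[-41,-13.6,0,0,0.025],[-44.2,-14.8,0,0,0.025],[-44.2,-14.8,4,0,0.025],[-44.2,-14.8,8,0,0.025]])

```text
clock: 5.68
tool_pos: [0.6223, 0.2992, 0.1314]
orientation: [179.9, -0.0, -90.0]
force: [-0.1, 0.2, -2.5]
opening: 0.0315
gripper_force: 29.1
```

Emit:
drive_effector(deltas=[[0,0,2.4,0,0.025],[0,0,3.6,0,0.025],[0,0,4.1,0,0.025],[0,0,4.1,0,0.025]])

```text
clock: 6.18
tool_pos: [0.6234, 0.2996, 0.1136]
orientation: [-179.9, 0.0, -90.0]
force: [-0.3, -0.6, 0.1]
opening: 0.0318
gripper_force: 29.2
```

Emit:
drive_effector(deltas=[[0,0,0,0,0.05],[0,0,0,0,0.07],[0,0,-4,0,0.07],[0,0,-10,0,0.07],[0,0,-15,0,0.07],[10,2.8,-15,0,0.07],[20,5.6,-15,0,0.07]])

```text
clock: 7.05
tool_pos: [0.5948, 0.199, 0.1878]
orientation: [-180.0, 0.0, -89.9]
force: [0.8, -0.1, -0.5]
opening: 0.0697
gripper_force: 0.0
```

Emit:
drive_effector(deltas=[[10,2.8,0,0,0.07],[20,5.6,0,0,0.07],[30,8.5,0,0,0.07],[38.2,10.9,0,0,0.07],[38.2,10.9,6,0,0.07],[38.2,10.9,12,0,0.07],[38.2,10.9,13.4,0,0.07],[38.2,10.9,13.4,0,0.07]])

```text
clock: 8.05
tool_pos: [0.5409, 0.0087, 0.1208]
orientation: [180.0, -0.0, -89.9]
force: [0.3, 0.4, 0.8]
opening: 0.0699
gripper_force: 0.0
```

Emit:
drive_effector(deltas=[[0,0,0,0,0.025],[0,0,0,0,0.025],[0,0,0,0,0.025],[0,0,0,0,0.025],[0,0,0,0,0.025],[0,0,-2,0,0.025],[0,0,-7,0,0.025],[0,0,-12,0,0.025]])

```text
clock: 9.05
tool_pos: [0.5402, 0.0084, 0.1813]
orientation: [179.9, -0.0, -90.0]
force: [0.3, 0.3, -2.3]
opening: 0.0306
gripper_force: 30.0
```

Emit:
drive_effector(deltas=[[-6,0,0,0,0.025],[-16,0.6,0,0,0.025],[-26,1.2,0,0,0.025],[-36,1.6,0,0,0.025],[-46,2,0,0,0.025],[-55,2.4,0,0,0.025],[-58.2,2.4,0,0,0.025],[-58.2,2.4,4,0,0.025]])

```text
clock: 10.05
tool_pos: [0.5291, 0.3013, 0.1617]
orientation: [-179.9, 0.1, -89.9]
force: [0.0, 0.2, -1.7]
opening: 0.0307
gripper_force: 29.8
```

Emit:
drive_effector(deltas=[[0,0,4,0,0.025],[0,0,6.8,0,0.025],[0,0,8.1,0,0.025],[0,0,8.1,0,0.025]])

```text
clock: 10.55
tool_pos: [0.5289, 0.2995, 0.1208]
orientation: [-180.0, 0.0, -90.0]
force: [-0.3, 0.6, -2.9]
opening: 0.0305
gripper_force: 30.2
```

Emit:
drive_effector(deltas=[[0,0,0.24,0,0.025],[0,0,0.24,0,0.025],[0,0,0.24,0,0.05],[0,0,0.24,0,0.07],[0,0,-4,0,0.07],[0,0,-10,0,0.07],[0,0,-13,0,0.07],[10,0,-13,0,0.07]])

```text
clock: 11.55
tool_pos: [0.5294, 0.2515, 0.186]
orientation: [-179.9, 0.1, -89.8]
force: [0.0, -1.1, 0.1]
opening: 0.0701
gripper_force: 0.0
```

Emit:
drive_effector(deltas=[[12,-0.4,0,0,0.088],[24,-0.8,0,0,0.088],[36,-1.2,0,0,0.088],[48,-1.6,0,0,0.088],[60,-1.6,0,0,0.088],[62.6,-1.6,0,0,0.088],[62.6,-1.6,6,0,0.088],[62.6,-1.6,12,0,0.088]])

```text
clock: 12.55
tool_pos: [0.5368, -0.0634, 0.1245]
orientation: [-179.9, 0.0, -90.0]
force: [0.6, 0.7, -0.5]
opening: 0.0875
gripper_force: 0.0
```

Emit:
drive_effector(deltas=[[0,0,3.5,0,0.088],[0,0,3.5,0,0.088]])

```text
clock: 12.8
tool_pos: [0.5357, -0.0632, 0.1061]
orientation: [179.8, -0.0, -90.0]
force: [0.3, 0.3, 0.4]
opening: 0.0877
gripper_force: 0.0
```

Emit:
drive_effector(deltas=[[0,0,-0.4,0,0.088],[0,0,-0.4,0,0.05],[0,0,-0.4,0,0.05],[0,0,-0.4,0,0.05],[0,0,-0.4,0,0.05],[0,0,-2.4,0,0.05],[0,0,-7.4,0,0.05],[0,0,-12.4,0,0.05]])

```text
clock: 13.8
tool_pos: [0.5363, -0.0636, 0.1705]
orientation: [180.0, -0.0, -90.0]
force: [0.8, 0.4, -2.1]
opening: 0.0573
gripper_force: 30.0
```

Emit:
drive_effector(deltas=[[-6,1.6,0,0,0.05],[-16,4.4,0,0,0.05],[-26,7.2,0,0,0.05],[-36,10,0,0,0.05],[-46,13,0,0,0.05],[-56,16,0,0,0.05],[-66,18.6,0,0,0.05],[-72.6,20.4,0,0,0.05]])

```text
clock: 14.8
tool_pos: [0.4337, 0.3015, 0.1702]
orientation: [-180.0, 0.0, -89.9]
force: [0.5, -0.1, -1.8]
opening: 0.0572
gripper_force: 30.0
```

Emit:
drive_effector(deltas=[[0,0,4,0,0.05],[0,0,8,0,0.05],[0,0,11,0,0.05],[0,0,12.24,0,0.05],[0,0,12.24,0,0.05]])

```text
clock: 15.42
tool_pos: [0.4349, 0.2996, 0.1089]
orientation: [-180.0, 0.0, -90.0]
force: [0.3, -0.2, -0.9]
opening: 0.0573
gripper_force: 30.0
```

Converted, -0.05 m is -10, -0.085 m is -17.

Emit:
drive_effector(deltas=[[0,0,0.2,0,0.05],[0,0,0.2,0,0.05],[0,0,0.2,0,0.065],[0,0,0.2,0,0.075],[0,0,-4,0,0.075],[0,0,-10,0,0.075],[0,0,-17,0,0.075],[0,0,-17,0,0.075]])

```text
clock: 16.42
tool_pos: [0.4357, 0.3007, 0.1963]
orientation: [-179.8, 0.2, -90.0]
force: [0.2, 0.3, -0.3]
opening: 0.0748
gripper_force: 0.0
```

Emit:
drive_effector(deltas=[[10,-6,0,0,0.07],[20,-12,0,0,0.07],[30,-18,0,0,0.07],[40,-24,0,0,0.07],[50,-30,0,0,0.07],[58.8,-34.8,0,3.75,0.07],[58.8,-34.8,10,3.75,0.06],[58.8,-34.8,10,3.75,0.06]])

```text
clock: 17.42
tool_pos: [0.6057, 0.0041, 0.1392]
orientation: [179.5, -0.2, -97.6]
force: [0.3, 0.8, 0.6]
opening: 0.0606
gripper_force: 0.0
```

Run:
```python
from h import *
s=snap('wrist');cv2.imwrite('pics/w3.png',s['frame'][:,:,::-1]);np.savez('w3.npz',Twc=s['Twc'],K=s['K'],D=s['D'],z_map=s['z_map'])
t=snap('side');C=cloud(t)
np.set_printoptions(precision=3,suppress=True)
m=(C[...,2]>.09)&(C[...,2]<.14)&(C[...,1]>.22)&(C[...,1]<.4)&(C[...,0]>.38)&(C[...,0]<.7);Q=C[m]
for a,b in((.38,.48),(.48,.58),(.58,.7)):
    q=Q[(Q[:,0]>a)&(Q[:,0]<b)];print(len(q),np.median(q,0),q[:,2].max())
```

```text
1302 [0.432 0.302 0.103] 0.10729478060984976
820 [0.521 0.304 0.115] 0.13114345838399688
512 [0.618 0.304 0.117] 0.12147083217249921
```

View pics/w3.png

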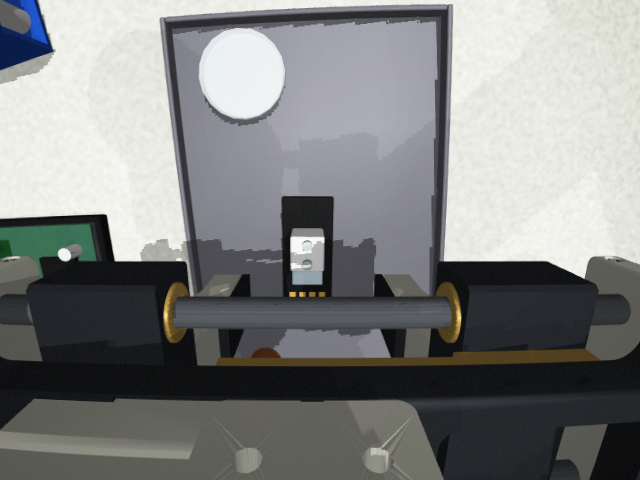

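Wrist view: bottles gone from the tray, the cell is aligned with the gripper, ports at (307,245),(307,265), tail corners (283,197),(333,197).

Run:
```python
from h import *
np.set_printoptions(precision=4,suppress=True)
w=dict(np.load('w3.npz'))
print(readout.get_obs()['tool_pos'],readout.get_obs()['orientation'])
print(at_depth(w,[(307,255),(308,215),(330,250)]),at_z(w,[(307,255)],.041),at_z(w,[(283,197),(333,197)],.010))
w2=dict(np.load('w2.npz'));print(tri(w,[(307,255)],w2,[(239.5,147.5)]))
```

```text
[0.6086 0.0056 0.1437] [179.9488  -0.0625 -97.4243]
[[ 0.6092  0.0076  0.0392]
 [ 0.6054 -0.0156  0.0094]
 [ 0.5918  0.0145  0.0102]] [[0.6091 0.0071 0.041 ]] [[ 0.6224 -0.0321  0.01  ]
 [ 0.5845 -0.027   0.01  ]]
[[0.6095 0.007  0.0422 0.0009]]
```

Emit:
drive_effector(deltas=[[-0.2,0,8,0,0.06],[-0.3,0,16,0,0.06],[-0.3,0,19.6,0,0.06],[-0.3,0,20.8,0,0.06],[-0.3,0,20.8,0,0.06],[-0.3,0,20.8,0,0.06]])

```text
clock: 18.27
tool_pos: [0.6098, 0.0075, 0.041]
orientation: [-179.9, 0.1, -97.4]
force: [0.1, 0.5, -0.9]
opening: 0.0596
gripper_force: 0.0
```

Careful with the scale: shifts go in units of 5 mm and turns go in units of 2 degrees. That gives: -0.1 m is -20, -0.06 m is -12.

Emit:
drive_effector(deltas=[[0,0,0,0,0.015],[0,0,0,0,0.015],[0,0,0,0,0.015],[0,0,0,0,0.015],[0,0,0,0,0.015],[0,0,-4,0,0.015],[0,0,-12,0,0.015],[0,0,-20,0,0.015]])

```text
clock: 19.27
tool_pos: [0.6084, 0.0069, 0.14]
orientation: [179.9, -0.0, -97.5]
force: [1.6, 0.2, -0.8]
opening: 0.0236
gripper_force: 30.0
```

Emit:
drive_effector(deltas=[[8,1,-4,5.3,0.015],[18,2,-10,10.6,0.015],[28,3,-16,15.9,0.015],[38,4,-20,21.2,0.015],[48,6,-20,26.5,0.015],[58,7,-20,31.8,0.015],[66,8,-20,37.1,0.015],[69.2,8.32,-20,42.4,0.015]])

```text
clock: 20.27
tool_pos: [0.5214, -0.3326, 0.2389]
orientation: [180.0, -0.1, 177.2]
force: [-1.1, -0.1, -1.3]
opening: 0.0233
gripper_force: 30.0
```

Emit:
drive_effector(deltas=[[0,0,0,5.5,0.015],[0,0,0,5.5,0.015],[0,0,0,5.5,0.015]])

```text
clock: 20.65
tool_pos: [0.5225, -0.3304, 0.2393]
orientation: [180.0, -0.0, 167.0]
force: [0.2, -0.8, -0.9]
opening: 0.0235
gripper_force: 30.0
```

```bash
python3 - <<'E'
from h import *
s=snap('wrist');cv2.imwrite('pics/w4.png',s['frame'][:,:,::-1]);np.savez('w4.npz',Twc=s['Twc'],K=s['K'],D=s['D'],z_map=s['z_map'])
E
```

```text
(no output)
```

View pics/w4.png

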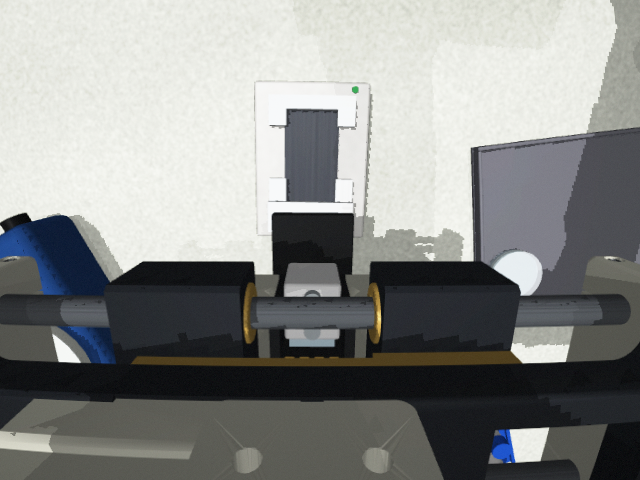

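Wrist view: the cell is held level with its tail up at (313,240). The dock is above it with pocket edges about u 286–338 and the rear stop at v≈109. I'll enlarge it.

Run:
```python
from h import *
i=cv2.imread('pics/w4.png')[70:220,240:390];cv2.imwrite('pics/w4c.png',cv2.resize(i,None,fx=4,fy=4,interpolation=cv2.INTER_CUBIC))
```

```text
(no output)
```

View pics/w4c.png

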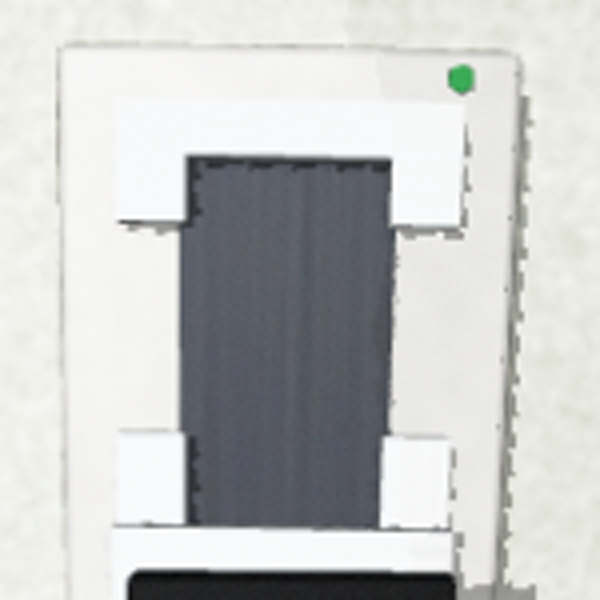

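Run:
```python
from h import *
np.set_printoptions(precision=4,suppress=True)
w=dict(np.load('w4.npz'))
f=lambda L:np.array(L)/4+[239.6,69.6]
pts=[((189,157),.04),((391,157),.04),((186,220),.04),((391,227),.04),((185,432),.04),((384,437),.04),((115,527),.052),((452,529),.052),((62,46),.03),((520,52),.03)]
loc=np.array([(-.049,-.024),(-.049,.024),(-.034,-.024),(-.034,.024),(.015,-.024),(.015,.024),(.036,-.04),(.036,.04),(-.075,-.055),(-.075,.055)])
W=np.array([at_z(w,f([p]),z)[0,:2] for p,z in pts])
print(W)
c=loc.mean(0);d=W.mean(0);U,_,V=np.linalg.svd((loc-c).T@(W-d));Rm=V.T@U.T
print('det',np.linalg.det(Rm),'yaw',np.degrees(np.arctan2(Rm[1,0],Rm[0,0])),'org',d-Rm@c)
print('res mm',((W-(loc@Rm.T+d-Rm@c))@Rm*1000).round(1).tolist())
print(at_depth(w,f([(290,300),(80,300),(250,130),(280,545)]))[:,2])
o=readout.get_obs();print(o['tool_pos'],o['orientation'])
# cell block/tail in hand
print(at_z(w,[(274.5,213),(351.5,213)],o['tool_pos'][2]-.036+.006), at_depth(w,[(313,225)]))
```

```text
[[ 0.4135 -0.3274]
 [ 0.424  -0.2823]
 [ 0.4269 -0.3314]
 [ 0.4391 -0.2855]
 [ 0.474  -0.3434]
 [ 0.4859 -0.2973]
 [ 0.4911 -0.3637]
 [ 0.5094 -0.2869]
 [ 0.3813 -0.3507]
 [ 0.4067 -0.247 ]]
det 0.9999999999999992 yaw -13.928640143380752 org [ 0.466  -0.3167]
res mm [[0.7, 1.0], [-0.0, -0.7], [-0.4, 0.3], [0.5, -0.2], [-0.8, 0.0], [-0.3, -0.4], [-0.3, 0.4], [-1.1, -0.6], [1.0, 1.6], [0.7, -1.6]]
[0.03   0.0278 0.0387 0.0521]
[ 0.5226 -0.3303  0.2393] [179.9949  -0.0081 166.9439]
[[ 0.4812 -0.3381  0.2093]
 [ 0.4895 -0.302   0.2093]] [[ 0.4908 -0.3213  0.2105]]
```

Converted, 0.154 m is 30.8, 0.04 m is 8, 0.5 degrees is 0.25.

Emit:
drive_effector(deltas=[[8,0,4,0.25,0.015],[16.1,0.12,10,0.25,0.015],[16.1,0.12,18,0.25,0.015],[16.1,0.12,24,0.25,0.015],[16.1,0.12,29,0.25,0.015],[16.1,0.12,30.8,0.25,0.015],[16.1,0.12,30.8,0.25,0.015],[16.1,0.12,30.8,0.25,0.015]])

```text
clock: 21.7
tool_pos: [0.4451, -0.3118, 0.0865]
orientation: [-180.0, 0.1, 166.3]
force: [0.6, -0.9, -0.3]
opening: 0.0238
gripper_force: 30.0
```

```bash
python3 - <<'E'
from h import *
t=snap('wrist');cv2.imwrite('pics/w5.png',t['frame'][:,:,::-1]);np.savez('w5.npz',Twc=t['Twc'],K=t['K'],D=t['D'],z_map=t['z_map'])
o=readout.get_obs();p=o['tool_pos'];c,s=np.cos(np.radians(-13.5)),np.sin(np.radians(-13.5))
d=p[:2]-[.4658,-.3166];print(p,o['orientation'],'local',c*d[0]+s*d[1],-s*d[0]+c*d[1])
E
```

```text
[ 0.44508775 -0.31175534  0.08650825] [-1.79988346e+02  1.08913500e-01  1.66261481e+02] local -0.021270935839465637 -0.0001243768558875152
```

View pics/w5.png

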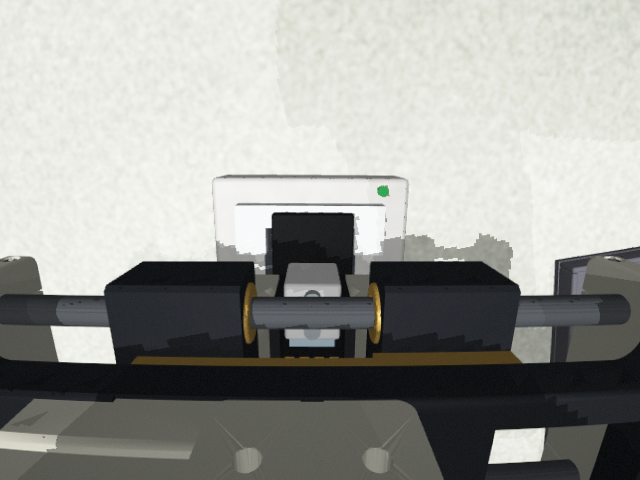

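The cell's tail lies centred over the rear stop (u 313 against the stop's middle at 311). Now I'm lowering onto the stop.

Converted, 0.008 m is 1.6, 0.005 m is 1.

Emit:
drive_effector(deltas=[[0,0,1,0,0.015],[0,0,1.6,0,0.015],[0,0,1.6,0,0.015]])

```text
clock: 22.12
tool_pos: [0.4441, -0.3115, 0.0771]
orientation: [180.0, -0.0, 166.2]
force: [0.1, -0.1, -0.6]
opening: 0.0239
gripper_force: 30.0
```

Emit:
drive_effector(deltas=[[0,0,0.2,0,0.015],[0,0,0.4,0,0.015],[0,0,0.6,0,0.015]])

```text
clock: 22.5
tool_pos: [0.4446, -0.3116, 0.075]
orientation: [-180.0, 0.0, 166.2]
force: [-1.7, 4.0, 10.6]
opening: 0.0236
gripper_force: 30.0
```

Emit:
drive_effector(deltas=[[0,0,0.2,0,0.015],[0,0,0.3,0,0.015],[0,0,0.3,0,0.015]])

```text
clock: 22.88
tool_pos: [0.4452, -0.3117, 0.0741]
orientation: [-180.0, 0.1, 166.2]
force: [-1.0, 2.5, 8.9]
opening: 0.0239
gripper_force: 30.0
```

Converted, 0.0015 m is 0.3, 0.001 m is 0.2.

Emit:
drive_effector(deltas=[[0,0,0.1,0,0.015],[0,0,0.2,0,0.015],[0,0,0.3,0,0.015]])

```text
clock: 23.25
tool_pos: [0.4459, -0.3119, 0.073]
orientation: [-180.0, 0.2, 166.3]
force: [0.9, 3.4, 11.0]
opening: 0.0235
gripper_force: 30.0
```

Emit:
drive_effector(deltas=[[0,0,0.1,0,0.015],[0,0,0.2,0,0.015],[0,0,0.2,0,0.015]])

```text
clock: 23.62
tool_pos: [0.4464, -0.312, 0.0722]
orientation: [-180.0, 0.2, 166.3]
force: [1.5, 2.3, 10.8]
opening: 0.0235
gripper_force: 30.0
```

Create tilt.py:
```python
from h import *
np.set_printoptions(precision=4,suppress=True)
s=snap('wrist');C=cloud(s);np.savez('wt.npz',Twc=s['Twc'],K=s['K'],D=s['D'],z_map=s['z_map'])
o=readout.get_obs();c,q=np.cos(np.radians(-13.5)),np.sin(np.radians(-13.5))
dark=(s['frame'].max(2)<60)
Q=C[215:262,280:346][dark[215:262,280:346]];d=Q[:,:2]-[.4658,-.3166];x=c*d[:,0]+q*d[:,1]
m=(Q[:,2]>.02)&(Q[:,2]<.09);k=np.polyfit(x[m],Q[m,2],1)
print('tcp',o['tool_pos'],'local x',c*(o['tool_pos'][0]-.4658)+q*(o['tool_pos'][1]+.3166),'n',m.sum(),'tail x',np.percentile(x[m],2),'z',np.polyval(k,np.percentile(x[m],2)),'tilt',np.degrees(np.arctan(-k[0])),'nose top z@+.088',np.polyval(k,np.percentile(x[m],2)+.088))
```

```bash
python3 tilt.py
```

```text
tcp [ 0.4463 -0.312   0.0722] local x -0.019982816480492344 n 3043 tail x -0.058052297459655844 z 0.046687677409651365 tilt 5.186473890964201 nose top z@+.088 0.038699996258339746
```

Emit:
drive_effector(deltas=[[0,0,0.1,0,0.015],[0,0,0.2,0,0.015],[0,0,0.2,0,0.015]])

```text
clock: 24.05
tool_pos: [0.4468, -0.3121, 0.0714]
orientation: [-180.0, 0.3, 166.3]
force: [1.1, 2.4, 10.7]
opening: 0.0238
gripper_force: 30.0
```

```bash
python3 tilt.py
```

```text
tcp [ 0.4467 -0.3121  0.0714] local x -0.019575292965859966 n 3046 tail x -0.05778454023223449 z 0.046781486223738226 tilt 6.39003344913768 nose top z@+.088 0.03692620449598127
```

Emit:
drive_effector(deltas=[[0,0,0.1,0,0.015],[0,0,0.2,0,0.015],[0,0,0.2,0,0.015]])

```text
clock: 24.48
tool_pos: [0.4471, -0.3122, 0.0707]
orientation: [-180.0, 0.3, 166.3]
force: [1.5, 3.6, 14.0]
opening: 0.0239
gripper_force: 30.0
```

```bash
python3 tilt.py
```

```text
tcp [ 0.4471 -0.3122  0.0707] local x -0.019226093219352088 n 3023 tail x -0.05759970831857189 z 0.046862329296473146 tilt 7.108377480661342 nose top z@+.088 0.035888283126286384
```

Converted, -0.002 m is -0.4, -0.001 m is -0.2.

Emit:
drive_effector(deltas=[[0,0,-0.2,0,0.015],[0,0,-0.4,0,0.015],[0,0,-0.4,0,0.015]])

```text
clock: 24.9
tool_pos: [0.4452, -0.3118, 0.071]
orientation: [-180.0, 0.1, 166.2]
force: [2.6, 0.4, 7.3]
opening: 0.0237
gripper_force: 30.0
```

```bash
python3 tilt.py
```

```text
tcp [ 0.4453 -0.3118  0.071 ] local x -0.021077035765096938 n 3025 tail x -0.0595415534165339 z 0.04724185414161553 tilt 7.279104802728306 nose top z@+.088 0.03600141199979502
```

Emit:
drive_effector(deltas=[[-0.6,0,0,0,0.015],[-1.2,0,0,0,0.015],[-1.8,0,0,0,0.015],[-2.4,0,0,0,0.015],[-2.4,0,0,0,0.015]])

```text
clock: 25.58
tool_pos: [0.4544, -0.3143, 0.0704]
orientation: [-180.0, -0.2, 166.2]
force: [-4.2, 0.6, 10.3]
opening: 0.0236
gripper_force: 30.0
```

```bash
python3 tilt.py
```

```text
tcp [ 0.4544 -0.3143  0.0704] local x -0.011644742172801103 n 3040 tail x -0.05014351153348545 z 0.04653031153237598 tilt 7.219715482539698 nose top z@+.088 0.03538256082835506
```

Emit:
drive_effector(deltas=[[0,0,-0.24,0,0.015],[-0.6,0,-0.24,0,0.015],[-1.2,0,-0.24,0,0.015],[-1.2,0,-0.24,0,0.015]])

```text
clock: 26.12
tool_pos: [0.462, -0.3158, 0.0713]
orientation: [180.0, -0.0, 166.2]
force: [0.0, 2.0, -0.8]
opening: 0.0238
gripper_force: 30.0
```

```bash
python3 tilt.py
```

```text
tcp [ 0.4618 -0.3158  0.0713] local x -0.004100967016348357 n 3040 tail x -0.042378015217924024 z 0.04737695425011982 tilt 7.129289577094539 nose top z@+.088 0.03637028843050359
```

Emit:
drive_effector(deltas=[[0.3,0,0,0,0.015],[0.3,0,0,0,0.015],[0.3,0,0,0,0.045],[0.3,0,0,0,0.045],[0.3,0,0,0,0.045]])

```text
clock: 26.8
tool_pos: [0.4604, -0.3155, 0.0717]
orientation: [-180.0, 0.0, 166.2]
force: [0.3, -0.7, 0.7]
opening: 0.0435
gripper_force: 0.0
```

```bash
python3 tilt.py
```

```text
tcp [ 0.4604 -0.3155  0.0717] local x -0.005505240461786479 n 2717 tail x -0.041953234951509225 z 0.03602776620420135 tilt 0.09423224965942095 nose top z@+.088 0.03588303572811231
```

Converted, 0.2188 m is 43.76, 0.2 m is 40, -10 degrees is -5.

Emit:
drive_effector(deltas=[[0,0,-6,0,0.05],[0,0,-16,0,0.06],[0,0,-26,-5,0.088],[0.4,10,-26,-10,0.088],[0.8,20,-26,-15,0.088],[1.6,30,-26,-20,0.088],[2,40,-26,-25,0.088],[2.52,43.76,-26,-30,0.088]])

```text
clock: 27.85
tool_pos: [0.5006, -0.0977, 0.2018]
orientation: [-180.0, 0.0, -133.3]
force: [-0.1, -0.7, 0.3]
opening: 0.0876
gripper_force: 0.0
```

Emit:
drive_effector(deltas=[[0,0,0,-5,0.088],[0,0,0,-10,0.088],[0,0,0,-15,0.088],[0,0,0,-20,0.088],[0,0,0,-21.9,0.088],[0,0,0,-21.9,0.088]])

```text
clock: 28.6
tool_pos: [0.5002, -0.0999, 0.2016]
orientation: [-180.0, 0.0, -90.0]
force: [0.6, -0.2, -0.1]
opening: 0.088
gripper_force: 0.0
```

Run:
```python
from h import *
t=snap('top');crop(t,420,235,500,335,6,'dock2.png')
```

```text
(no output)
```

View pics/dock2.png

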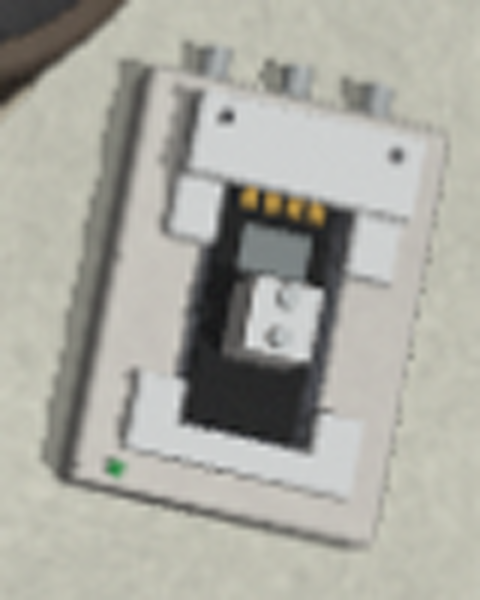

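The cell lies flat in the pocket with its contacts running under the lip, block top centre ≈(285,318) in the crop. I'll check that number while going for the jar.

Run:
```python
from h import *
t=snap('top');p=at_z(t,np.array([[285,318]])/6+[419.6,234.6],.066)[0];c,s=np.cos(np.radians(-13.5)),np.sin(np.radians(-13.5))
d=p[:2]-[.4658,-.3166];print(c*d[0]+s*d[1],-s*d[0]+c*d[1])
```

```text
-0.008365218272057407 0.0004793828290867862
```

Emit:
drive_effector(deltas=[[-10,2,0,0,0.075],[-20,4,0,0,0.075],[-30,6,0,0,0.075],[-40,8,0,0,0.075],[-50,10,0,0,0.075],[-60,12,0,0,0.075],[-70,13,0,0,0.075],[-80,13.2,0,0,0.075]])

```text
clock: 29.7
tool_pos: [0.4335, 0.3017, 0.2019]
orientation: [-180.0, 0.0, -90.0]
force: [0.8, -0.2, 0.5]
opening: 0.0748
gripper_force: 0.0
```

Emit:
drive_effector(deltas=[[0,0,6,0,0.075],[0,0,12,0,0.075],[0,0,17,0,0.075],[0,0,18.7,0,0.075],[0,0,18.7,0,0.075],[0,0,18.7,0,0.075]])

```text
clock: 30.45
tool_pos: [0.4346, 0.3005, 0.1092]
orientation: [-179.9, 0.1, -90.0]
force: [0.8, 0.2, 0.0]
opening: 0.0748
gripper_force: 0.0
```

Emit:
drive_effector(deltas=[[0,0,0,0,0.05],[0,0,0,0,0.05],[0,0,0,0,0.05],[0,0,0,0,0.05],[0,0,0,0,0.05],[0,0,-2,0,0.05],[0,0,-7,0,0.05],[0,0,-12,0,0.05]])

```text
clock: 31.45
tool_pos: [0.4337, 0.2996, 0.1687]
orientation: [179.9, -0.1, -90.0]
force: [0.9, 0.1, -2.0]
opening: 0.0573
gripper_force: 30.0
```

Emit:
drive_effector(deltas=[[6,-1.6,0,0,0.05],[16,-4.4,0,0,0.05],[26,-7.2,0,0,0.05],[36,-10,0,0,0.05],[46,-13,0,0,0.05],[56,-16,0,0,0.05],[66,-18.6,0,0,0.05],[72.6,-20.34,0,0,0.05]])

```text
clock: 32.45
tool_pos: [0.5357, -0.0651, 0.1681]
orientation: [180.0, -0.0, -90.1]
force: [-0.0, 0.6, -1.4]
opening: 0.0574
gripper_force: 30.0
```

Emit:
drive_effector(deltas=[[0,0,4,0,0.05],[0,0,8,0,0.05],[0,0,10.4,0,0.05],[0,0,11.6,0,0.05],[0,0,11.8,0,0.05],[0,0,11.8,0,0.05]])

```text
clock: 33.2
tool_pos: [0.5362, -0.0628, 0.1095]
orientation: [-180.0, 0.0, -90.0]
force: [-0.3, -0.8, -1.6]
opening: 0.0573
gripper_force: 30.0
```

Converted, 0.001 m is 0.2.

Emit:
drive_effector(deltas=[[0,0,0.2,0,0.05],[0,0,0.2,0,0.05]])

```text
clock: 33.45
tool_pos: [0.5363, -0.0628, 0.1095]
orientation: [-179.9, -0.0, -89.9]
force: [-3.7, 1.5, 9.7]
opening: 0.0576
gripper_force: 30.0
```

Emit:
drive_effector(deltas=[[0,0,0,0,0.065],[0,0,0,0,0.08],[0,0,-4,0,0.08],[0,0,-10,0,0.08],[0,0,-16,0,0.08],[-10,0.4,-16,0,0.07],[-20,0.8,-16,0,0.07],[-30,1.2,-16,0,0.07]])

```text
clock: 34.45
tool_pos: [0.5298, 0.0885, 0.1884]
orientation: [-180.0, 0.0, -90.0]
force: [1.0, -0.3, 0.0]
opening: 0.0699
gripper_force: 0.0
```

Emit:
drive_effector(deltas=[[-10,0,0,0,0.07],[-20,0.2,0,0,0.07],[-30,0.2,0,0,0.07],[-40,0.2,0,0,0.07],[-42.5,0.2,0,0,0.07],[-42.5,0.2,7,0,0.07],[-42.5,0.2,12,0,0.07],[-42.5,0.2,13.6,0,0.07]])

```text
clock: 35.45
tool_pos: [0.5281, 0.2984, 0.1185]
orientation: [179.9, -0.1, -90.0]
force: [0.1, -0.8, 0.2]
opening: 0.0698
gripper_force: 0.0
```

Emit:
drive_effector(deltas=[[0,0,0,0,0.07],[0,0,0,0,0.07]])

```text
clock: 35.7
tool_pos: [0.5294, 0.2998, 0.1213]
orientation: [-179.9, 0.1, -90.0]
force: [0.1, -0.4, -0.5]
opening: 0.0699
gripper_force: 0.0
```

Converted, -0.06 m is -12, -0.035 m is -7.

Emit:
drive_effector(deltas=[[0,0,0,0,0.025],[0,0,0,0,0.025],[0,0,0,0,0.025],[0,0,0,0,0.025],[0,0,0,0,0.025],[0,0,-2,0,0.025],[0,0,-7,0,0.025],[0,0,-12,0,0.025]])

```text
clock: 36.7
tool_pos: [0.5285, 0.2993, 0.1808]
orientation: [180.0, -0.0, -90.0]
force: [0.9, -0.2, -1.7]
opening: 0.0308
gripper_force: 31.0
```

Emit:
drive_effector(deltas=[[6,0,0,0,0.025],[16,-0.6,0,0,0.025],[26,-1.2,0,0,0.025],[36,-1.6,0,0,0.025],[46,-2,0,0,0.025],[55,-2.26,0,0,0.025],[58.2,-2.26,0,0,0.025],[58.2,-2.26,4,0,0.025]])

```text
clock: 37.7
tool_pos: [0.5405, 0.007, 0.161]
orientation: [-179.9, 0.0, -90.1]
force: [-0.4, 1.0, -3.0]
opening: 0.0305
gripper_force: 31.1
```

Emit:
drive_effector(deltas=[[0,0,4,0,0.025],[0,0,6.8,0,0.025],[0,0,7.8,0,0.025],[0,0,7.9,0,0.025],[0,0,7.9,0,0.025]])

```text
clock: 38.33
tool_pos: [0.5401, 0.0084, 0.1215]
orientation: [-180.0, -0.0, -89.9]
force: [-2.4, -1.1, 4.7]
opening: 0.0307
gripper_force: 32.0
```

Amber is touching down (force up). Releasing it and going for the square bottle.

Converted, -0.15 m is -30, -0.1 m is -20.

Emit:
drive_effector(deltas=[[0,0,0,0,0.05],[0,0,0,0,0.07],[0,0,-4,0,0.07],[0,0,-10,0,0.07],[0,0,-14,0,0.07],[-10,-2.8,-14,0,0.07],[-20,-5.6,-14,0,0.07],[-30,-8.4,-14,0,0.07]])

```text
clock: 39.33
tool_pos: [0.5826, 0.1602, 0.191]
orientation: [-180.0, 0.0, -90.0]
force: [0.3, -0.1, 0.1]
opening: 0.0699
gripper_force: 0.0
```

Emit:
drive_effector(deltas=[[-10,-3,0,0,0.07],[-20,-6,0,0,0.07],[-28.2,-8.2,0,0,0.07],[-28.2,-8.2,0,0,0.07],[-28.2,-8.2,6,0,0.07],[-28.2,-8.2,12,0,0.07],[-28.2,-8.2,15.4,0,0.07],[-28.2,-8.2,15.4,0,0.07]])

```text
clock: 40.33
tool_pos: [0.6226, 0.2988, 0.1125]
orientation: [179.9, -0.1, -90.0]
force: [0.6, 0.7, 0.3]
opening: 0.0698
gripper_force: 0.0
```

Emit:
drive_effector(deltas=[[0,0,0,0,0.07],[0,0,0,0,0.07]])

```text
clock: 40.58
tool_pos: [0.6237, 0.2999, 0.115]
orientation: [-179.9, 0.1, -90.0]
force: [-0.4, -0.0, 0.7]
opening: 0.0703
gripper_force: 0.0
```

Converted, -0.06 m is -12, -0.035 m is -7.

Emit:
drive_effector(deltas=[[0,0,0,0,0.025],[0,0,0,0,0.025],[0,0,0,0,0.025],[0,0,0,0,0.025],[0,0,0,0,0.025],[0,0,-2,0,0.025],[0,0,-7,0,0.025],[0,0,-12,0,0.025]])

```text
clock: 41.58
tool_pos: [0.6227, 0.2994, 0.1742]
orientation: [179.9, -0.0, -90.0]
force: [0.1, -0.1, -2.2]
opening: 0.0316
gripper_force: 28.7
```

Emit:
drive_effector(deltas=[[6,2,0,0,0.025],[15,5,0,0,0.025],[24,8,0,0,0.025],[33,11,0,0,0.025],[41,13.6,0,0,0.025],[44.2,14.76,0,0,0.025],[44.2,14.76,4,0,0.025],[44.2,14.76,8,0,0.025]])

```text
clock: 42.58
tool_pos: [0.5497, 0.0787, 0.1338]
orientation: [-179.9, 0.0, -90.0]
force: [0.1, 0.1, -2.9]
opening: 0.0315
gripper_force: 29.2
```

Emit:
drive_effector(deltas=[[0,0,2.4,0,0.025],[0,0,3.6,0,0.025],[0,0,3.84,0,0.025],[0,0,3.84,0,0.025]])

```text
clock: 43.08
tool_pos: [0.5496, 0.0788, 0.1148]
orientation: [-180.0, 0.0, -90.0]
force: [0.2, -0.6, -2.3]
opening: 0.0317
gripper_force: 29.2
```

Lowering slightly more, releasing, and moving clear towards −x/up for a final look.

Emit:
drive_effector(deltas=[[0,0,0.2,0,0.025],[0,0,0.2,0,0.025],[0,0,0.2,0,0.05],[0,0,0.2,0,0.07],[0,0,-4,0,0.07],[0,0,-12,0,0.07],[0,0,-20,0,0.07],[-10,0,-24,0,0.07]])

```text
clock: 44.08
tool_pos: [0.5501, 0.1275, 0.2371]
orientation: [-179.8, 0.1, -90.2]
force: [0.7, 1.0, -1.3]
opening: 0.0697
gripper_force: 0.0
```

Emit:
drive_effector(deltas=[[-10,0,-4,0,0.07],[-20,0,-6,0,0.07],[-30,0,-6,0,0.07],[-40,0,-6,0,0.07],[-50,0,-6,0,0.07],[-50,0,-6,0,0.07],[-50,0,-6,0,0.07]])

```text
clock: 44.95
tool_pos: [0.549, 0.3785, 0.2639]
orientation: [180.0, -0.0, -89.9]
force: [0.9, 0.2, -0.1]
opening: 0.07
gripper_force: 0.0
```

Run:
```python
from h import *
np.set_printoptions(precision=4,suppress=True)
t=snap('top');t['frame'];a=t['frame'][160:335,228:508,::-1];cv2.imwrite('pics/fin.png',cv2.resize(a,None,fx=2.85,fy=2.85,interpolation=cv2.INTER_CUBIC))
s=snap('side');C=cloud(s)
for nm,x,y,lo,hi in(('sq',.549,.079,.105,.13),('am',.541,.008,.115,.14),('jar',.537,-.063,.09,.115)):
    for k,c in(('side',C),('top',cloud(t))):
        m=(np.hypot(c[...,0]-x,c[...,1]-y)<.04)&(c[...,2]>lo)&(c[...,2]<hi);Q=c[m];print(nm,k,len(Q),np.median(Q,0) if len(Q) else '')
```

```text
sq side 315 [0.5469 0.0841 0.1187]
sq top 218 [0.5493 0.0803 0.118 ]
am side 280 [0.536  0.0126 0.1287]
am top 210 [0.5388 0.0089 0.1283]
jar side 730 [ 0.5329 -0.0579  0.1044]
jar top 685 [ 0.5357 -0.0613  0.1028]
```

View pics/fin.png

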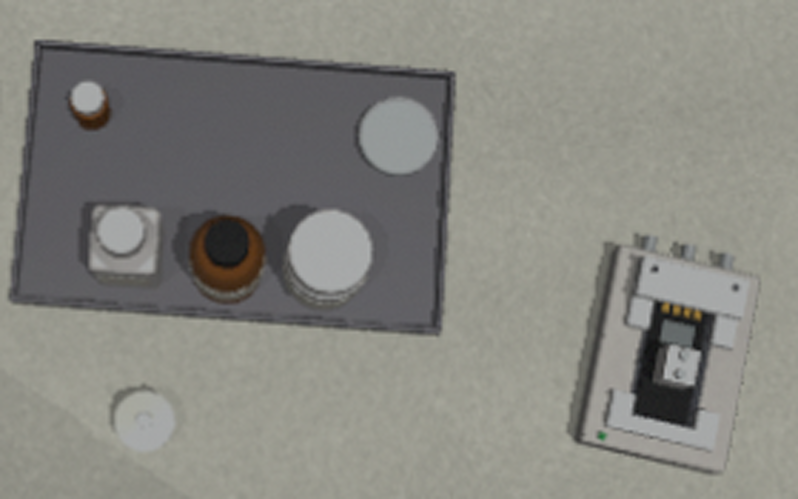

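The final picture shows all three bottles upright at (122,230), (227,240) and (331,250), with cap positions within 1 mm of the start medians from the same camera. The cell is seated in the dock and the vial, dish and crucible are in place, so I'm handing in.

```bash
python3 -c "
from plant import ctrl, viewer, readout
print(ctrl.close_job())"
```

```text
the job is handed in; nothing more can be done
None
```

The job is handed in at about 45 s on the clock: by the cameras the flow cell is flat in the dock with its nose under the lip, the bottles are upright within about 1 mm of their starting spots, and the vial, dish and crucible look undisturbed; no verdict was returned.

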